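# Index the inspection table: bring the piston under the dial gauge and lock it

### The job

Bring the piston under the dial gauge of the indexing table: swing the clamp lever fully open, pull the red sprung index knob up out of its notch, turn the table round by that knob, and let its pin snap fully home in the notch that puts the piston under the gauge. Then swing the clamp lever back until it is tight. Treat the index pin gently (do not strain it in a notch, on the quadrant or against its stop), keep every part standing in its place on the table, and leave the things lying on the bench alone.

Things in the scene. Friction and masses are not known exactly. Their poses are not given: they have to be found in the camera images.
- fixture: Indexing inspection table bolted to the bench; origin on the bench top, on the vertical axis about which its round table turns; z up. Directions below are degrees counter-clockwise (seen from above) from this body's own x axis. Green round base, 264 mm across; a round aluminium table on it; a dark arm on the table carries the red index knob.
- table_top (a point): Centre of the round aluminium table (204 mm across), on its top face, 46 mm above the bench. Five nests on a circle of 81 mm radius, each with three short dowels in which a part stands with 4 mm of play all round. One starts empty under the dial gauge; the others hold the piston, three bushes, in any order. Table, arm, knob and parts turn as one about the fixture's axis.
- quadrant (a point): Point on the fixture's axis level with the top of the steel quadrant (24 mm above the bench) that lies on the base under the arm. Its five notches, at 118 mm radius, were each cut by hand to suit one nest and are not evenly spaced: 39 to 43 degrees apart. The pin starts in the middle one (225). A notch is 9.5 mm wide, the pin 8 mm: it drops in only within about 0.75 mm.
- gauge_column (a point): Top of the dial gauge's steel column, 190 mm above the bench, in the direction 20 at 118 mm radius. Keep clear of it and of the dial (43 mm across, over gauge_point).
- knob (a point): Centre of the red mushroom knob, 86 mm above the bench with the pin home, 118 mm from the fixture's axis. Round about the vertical: 32 mm across from 83 to 91 mm, domed top at 99 mm, neck 23 mm across from 70 to 78 mm; the arm under it reaches up to 66 mm. Pulled straight up against a spring. The free table turns with 1 to 4 N at the knob; a tight clamp or seated pin holds it.
- plunger (a joint): Lift of knob and pin in m: 0 = pin fully home in a notch; clear of the notch from 0.0075; 0.012 = upper stop. Pulling takes 6.5 N at the start, about 10 N at 0.009. Let go between notches, the pin rests on the quadrant (0.0075) under its spring and slides on it; over a notch it snaps down by itself.
- index_pin: Steel index pin under the knob, 8 mm across, fixed to it; origin on the pin's axis at bench level when home (the tip is 16.5 mm above the origin). It must not be strained sideways in a notch or torn against its upper stop.
- piston_center (a point): Centre (half-way up) of the grey piston, 43 mm across and 43 mm high, standing in one of the nests.
- gauge_point (a point): Fixed point under the dial gauge's stylus, at the height of a standing piston's centre, 81 mm from the table's axis. The stylus ends 97 mm above the bench, 8 mm over a piston. The angle about the fixture's axis from the piston to this point is, within about 0.06 rad (the piston's play in its nest), the angle to turn the table.
- lever_ball (a point): Centre of the black ball (32 mm across, 92 mm above the bench) at the end of the clamp lever. Below it is a stem of 10 mm; the lever's bar runs 66 mm above the bench.
- lever_pivot (a point): Point on the clamp lever's vertical axis, level with the ball, which swings round it on a circle of 72 mm radius. Seen from above the lever opens clockwise and closes counter-clockwise.
- clamp_lever (a joint): Angle of the clamp lever in rad: 0 = tight (stop), grows as it is swung open, 1.2 = stop when open. Its cam grips the table's rim below 0.35; it starts below 0.06. It moves with about 4 N at the ball, up to about 10 N in the gripping part, and stays where it is left.
- black_bush: Turned dark steel bush, 43 mm across, 14 mm high, standing in a nest; origin at the centre of its underside (46 mm above the bench). Must stay in its nest.
- steel_bush: Turned steel bush, 43 mm across, 30 mm high, standing in a nest; origin at the centre of its underside. Must stay in its nest.
- brass_bush: Turned brass bush, 43 mm across, 22 mm high, standing in a nest; origin at the centre of its underside. Must stay in its nest.
- ratchet: Ratchet handle, 205 mm long, lying on the bench left of the fixture; origin at the centre of its underside. Bystander: leave it where it lies.
- marker: Red and black marker pen, 132 mm long, lying on the bench right of the fixture; origin at the centre of its underside. Bystander: leave it where it lies.
- spark_plug: Spark plug, 73 mm long, lying on the bench right of the fixture; origin at the centre of its underside. Bystander: leave it where it lies.
- screwdriver: Blue screwdriver, 178 mm long, lying on the bench right of the fixture; origin at the centre of its underside. Bystander: leave it where it lies.
There are look-alikes about, which are no part of the job. What is shaped like the part that bears piston_center but pink or purple is not meant.

How it is judged:
By the outcome, as a careful person would: the job done as asked, in the order asked, and still so for the second after the job is handed in, with the robot touching nothing.
It also fails if it takes over 72 s, if anything falls off the work surface, if the arm or the gripper's body presses on something with over 40 N, if the wrist force passes 120 N, or if a joint passes its speed limit or range.

### The arm

A 6-joint arm with a two-finger parallel gripper is mounted at the origin on a cart in front of the work surface, level with it; the furniture and walls round the work are solid. World frame = base frame: x ahead of the robot, y to its left, z up, the work surface at z = 0. Lengths are in m, angles in rad, forces in N, time in s.
With the tool pointing down it reaches from about 0.375 to 0.75 m from the base axis. Payload 9 kg.
Tool frame: the origin (TCP) lies on the centre line of the jaws, within the pads' length; the fingertips stand 14 mm ahead of it and the grasp point (between the pads) lies 5 mm behind it (finger_overhang is the distance from the TCP to the fingertips, in m); z points along the fingers, y is the line along which they close (so a half turn about z gives the same grasp; the last joint's range is limited). The gripper opens to 85 mm and grips with 20 to 120 N. Pads are 22 mm wide; open, the fingers measure 114 mm over their backs; the gripper's body (76 mm by 85 mm) begins 54 mm behind the grasp point. The pads swing forward as they close: fully open they stand 13 mm farther back than shut.
Start: joints at [1.003, 0.104, 0.097, 1.564, 0, 1.353], TCP at [0.206, 0.564, 0.217] pointing down, gripper open.
Joint ranges: [-2.99, 2.99], [-0.84, 1.86], [-1.1, 1.16], [-1.84, 2.11], [-1.51, 1.56], [-3.14, 3.14]. Speed limits (rad/s): [2.22, 2.22, 2.57, 3.14, 3.14, 3.14].

### API

Orientations are given as a unit quaternion [x, y, z, w].
In Python, from workcell import * gives the robot as it stands.
- The arm moves only by the tool step_arm, never from a script. Its argument "deltas" is a list of rows, each a list of 7 numbers: the shift along the tool's x, y, z in cm, then the turn, a rotation vector about the tool's x, y, z in rad, then the finger opening in cm, from 0 to 8.54. A call has 1 to 20 rows; each row shifts and turns the commanded pose from where the row before left it, along the tool's axes as they then stand; what a row does not reach is not made up. A row lasts 1/8 s, in which the tool goes at most 62.5 mm and 10.7 degrees, less where a joint would pass 70% of its speed; a pose out of reach is approached as far as the arm can. A call with a gripper value outside its range is refused whole. The fingers move at their own pace and stop on an object; "newtons" is the grip in N (left out, the last holds). Time passes only in rows, so rows that do not move let the fingers close. It gives the time, the measured TCP pose, the force, the opening and the grip force at its end, in the units of the state.
- state(): the state, without advancing time (a new reading comes with each control period).
- camera(name): name is "side" or "top"; returns a dict with "frame" (400x640x3 uint8, red, green, blue), "mtx" (3x3 intrinsics, pixels), "R" (3x3) and "t" (3): a world point X has camera coordinates R X + t. Camera axes: x right, y down, z forward; pixel columns grow to the right and rows downward; lengths in m; the calibration is good to about 2 mm. A picture is of the moment at which its call begins. There is no depth.
- finish_job(): hands the job in; it is judged then, once.
The state is a dict: "t": time; "joint_pos": joint angles; "joint_velocities": joint speeds; "tau": joint torques, N m; "eef_pos": TCP position; "tcp_rot": TCP orientation; "contact_force": force on the tool from outside, world axes, zero at the start; "torque": the same for the moment, N m; "width": finger opening in m; "grip_force": force on a finger pad.
Only numpy, scipy, OpenCV 4.12 (cv2) and the standard library are available. Lean on these libraries where they do the work, as an engineer would, in place of code of your own. Each camera call takes 0.05 s, during which the arm holds its last target. There are 200 camera calls.

## Working session

There is one attempt and no reset: what is moved stays moved. The work goes in short steps, Python scripts to look and compute and a tool call to move; the robot and the scene stay as the last step left them, time stands still between calls to the robot, and variables do not carry over. Pictures are saved under pics/ and viewed, at most 10 in all, crops included, and the job is handed in when it is done.

Besides the shell and the picture viewer there is one more tool, called after ">>>" as name([rows], argument=value, ...), one row to a line, values as JSON. step_arm: Moves the arm, as the interface text tells. Its arguments: {"type":"object","properties":{"deltas":{"type":"array","items":{"type":"array","items":{"type":"number"}}},"newtons":{"type":"number"}},"required":["deltas"]}

```bash
mkdir -p pics; ls; python3 - <<'E'
from workcell import *
import cv2,numpy as np
np.set_printoptions(precision=4,suppress=True)
for n in ("top","side"):
    c=camera(n); cv2.imwrite(f"pics/{n}0.png",cv2.cvtColor(c["frame"],cv2.COLOR_RGB2BGR))
    print(n,c["mtx"],c["R"],c["t"])
s=state();print(s)
E
```

```text
pics
top [[426.9959   0.     318.5344]
 [  0.     426.9959 199.9061]
 [  0.       0.       1.    ]] [[ 0.0068 -0.9999  0.0114]
 [-0.9931 -0.008  -0.1172]
 [ 0.1173 -0.0105 -0.993 ]] [-0.1916  0.6254  1.3481]
side [[362.9766   0.     318.0914]
 [  0.     362.9766 207.9563]
 [  0.       0.       1.    ]] [[ 0.9987  0.0455  0.0222]
 [ 0.0445 -0.5778 -0.815 ]
 [-0.0242  0.8149 -0.5791]] [-0.619  -0.0301  1.1379]
{'t': 0.1, 'joint_pos': array([1.0033, 0.1046, 0.0966, 1.5639, 0.    , 1.3531]), 'joint_velocities': array([ 0.0003, -0.0033,  0.0013,  0.0002,  0.0005, -0.0006]), 'tau': array([  0.0067, -55.8204,  50.4726,   0.0128,  -0.0002,   0.    ]), 'eef_pos': array([0.2054, 0.5634, 0.2167]), 'tcp_rot': array([ 0.174 ,  0.9847, -0.0005, -0.0002]), 'contact_force': array([-0.3191,  0.1767, -0.2812]), 'torque': array([-0.017 , -0.0408, -0.0234]), 'grip_force': 0.0, 'width': 0.0851446698604476}
```

View pics/top0.png

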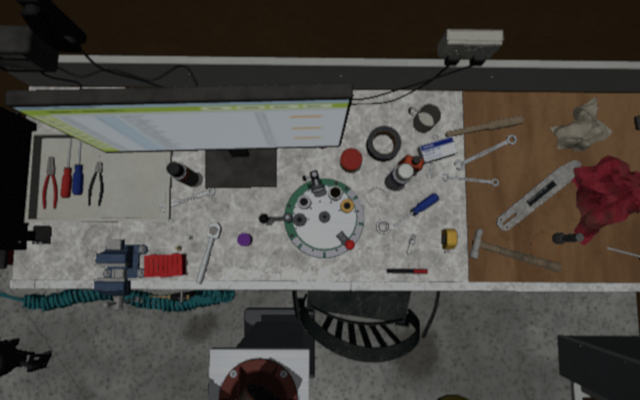

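View pics/side0.png

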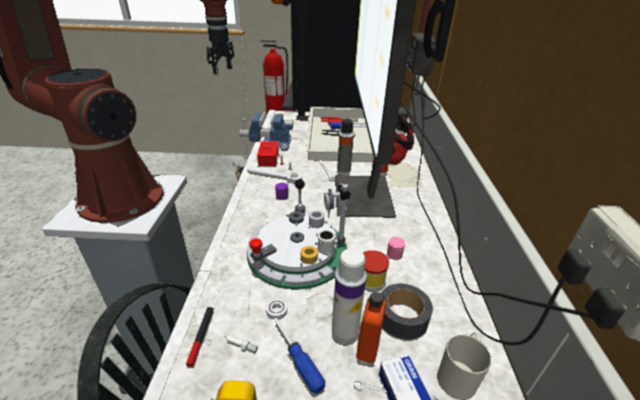

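The top view shows the fixture near (325,217), the red knob at (350,244) and the lever ball at (264,218). The side view shows the fixture near (297,245) with the knob at (256,245). I'll enlarge both.

```bash
python3 - <<'E'
import cv2
a=cv2.imread("pics/top0.png")[165:265,250:383]; cv2.imwrite("pics/t1.png",cv2.resize(a,None,fx=6,fy=6,interpolation=cv2.INTER_CUBIC))
a=cv2.imread("pics/side0.png")[170:295,235:365]; cv2.imwrite("pics/s1.png",cv2.resize(a,(624,600),interpolation=cv2.INTER_CUBIC))
E
```

```text
(no output)
```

View pics/t1.png

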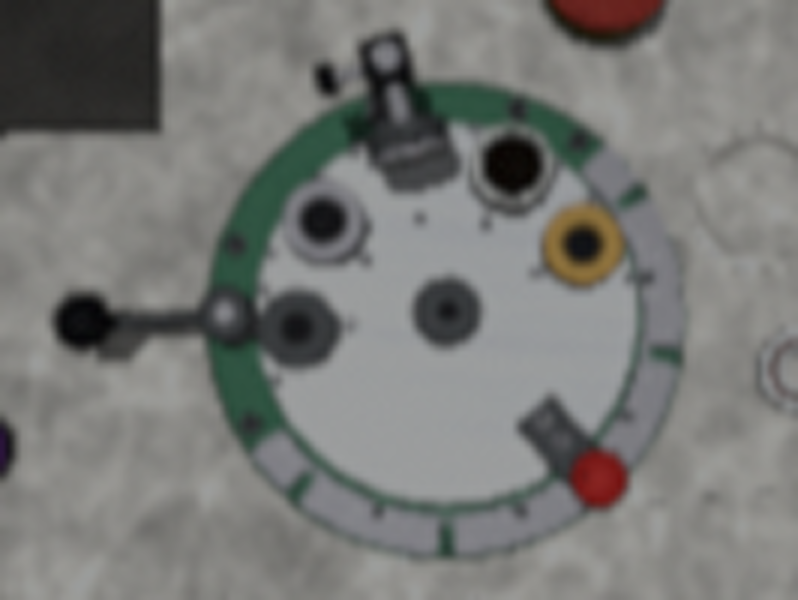

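View pics/s1.png

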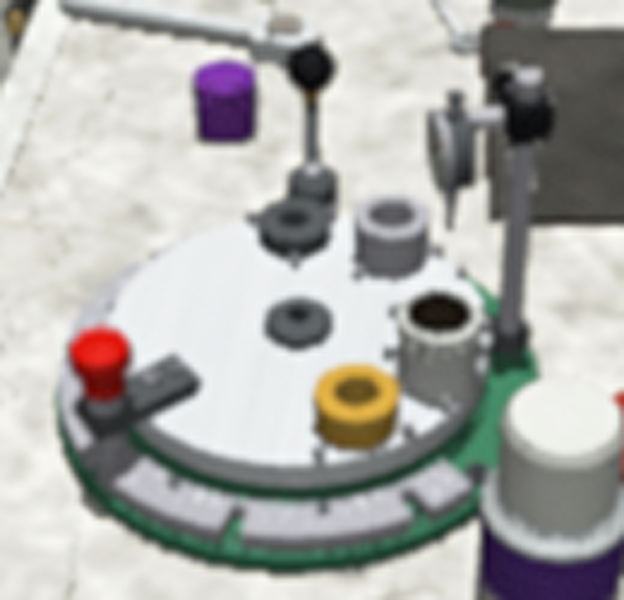

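The piston is the tall hollow grey part at crop (512,165), one nest clockwise of the gauge at (410,165). So the knob at (600,480) must go one notch counter-clockwise, to the notch at (665,352). The lever ball is at (82,320) and its pivot at (230,315).

```bash
cat > h.py <<'E'
from workcell import *
import numpy as np,cv2
from scipy.optimize import least_squares
np.set_printoptions(precision=4,suppress=True)
def proj(c,X):
    p=c["R"]@np.asarray(X)+c["t"]; q=c["mtx"]@p; return q[:2]/q[2]
def topx(u,v): return np.array([250+(u+.5)/6-.5,165+(v+.5)/6-.5])
def sidx(u,v): return np.array([235+(u+.5)/4.8-.5,170+(v+.5)/4.8-.5])
E
python3 - <<'E'
from h import *
T,S=camera("top"),camera("side")
def red(c,box):
    f=c["frame"].astype(int);x0,x1,y0,y1=box
    m=np.zeros(f.shape[:2],bool);m[y0:y1,x0:x1]=1
    m&=(f[...,0]>110)&(f[...,1]<60)&(f[...,2]<60);ys,xs=np.nonzero(m);return np.array([xs.mean(),ys.mean()]),m.sum()
kt,n1=red(T,(335,360,235,255));ks,n2=red(S,(240,270,230,260));print(kt,n1,ks,n2)
def pol(p,r,a,z): return [p[0]+r*np.cos(p[2]+a),p[1]+r*np.sin(p[2]+a),z]
d=np.radians
nt=[(632,195),(665,352),(447,540),(300,487)]
def tri(a,b): 
    return least_squares(lambda X:np.r_[proj(T,X)-a,proj(S,X)-b],[.5,-.2,.06])
for n,a,b in [("ball",topx(82,320),sidx(311,67)),("knob",kt,ks),("col",topx(385,50),sidx(527,75)),("hub",topx(447,311),sidx(299,318)),("pist",topx(512,163),sidx(440,312)),("pivot",topx(231,315),sidx(313,180))]:
    r=tri(a,b);print(n,r.x,r.cost)
def res(q):
    p=q[:3];e=[]
    e+=[proj(T,pol(p,118,d(225),91)) if 0 else proj(T,pol(p,.118,d(225),.091))-kt, proj(S,pol(p,.118,d(225),.09))-ks]
    e+=[proj(T,pol(p,.118,d(20),.19))-topx(385,50),proj(S,pol(p,.118,d(20),.19))-sidx(527,75)]
    e+=[proj(T,pol(p,0,0,.054))-topx(447,311),proj(S,pol(p,0,0,.054))-sidx(299,318)]
    e+=[proj(T,pol(p,.118,q[3+i],.024))-topx(*nt[i]) for i in range(4)]
    return np.concatenate(e)
r=least_squares(res,[.45,-.2,0,d(305),d(265),d(185),d(145)]);p=r.x
print(p[:2],np.degrees(p[2:]),r.fun.round(2))
print("knob",pol(p,.118,d(225),.086))
E
```

```text
[349.7292 244.4792] 48 [255.1477 243.5227] 88
ball [ 0.5634 -0.0154  0.0919] 0.027994392066353884
knob [ 0.4837 -0.2836  0.089 ] 0.06597013228450337
col [ 0.6872 -0.171   0.1889] 0.05806945458002276
hub [ 0.5731 -0.2048  0.052 ] 0.08143790355777837
pist [ 0.648  -0.2376  0.0877] 0.05869099123508135
pivot [ 0.5701 -0.0902  0.0608] 0.241983800169838
[ 0.5724 -0.2057] [ -3.5563 306.891  264.203  183.8074 143.4954] [ 0.07 -0.36 -0.19 -0.23  0.48  0.75 -0.43 -0.16  0.26 -0.14 -0.57 -0.35
 -0.68  0.45 -0.64 -0.1   0.   -1.14  0.93 -1.08]
knob [np.float64(0.4839461813164672), np.float64(-0.28382685698694554), 0.086]
```

```bash
cat >> h.py <<'E'
def plan(tx,ty,tz,th,n,w,pose=None):
    """rows from commanded pose (x,y,z,theta deg of tool y) to target; returns rows"""
    if pose is None:
        s=state();q=s["tcp_rot"]
        from scipy.spatial.transform import Rotation as Ro
        y=Ro.from_quat(q).as_matrix()[:,1];pose=(*s["eef_pos"],np.degrees(np.arctan2(y[1],y[0])))
    p=np.array(pose[:3]);t=pose[3];dt=(th-t+180)%360-180;d=(np.array([tx,ty,tz])-p)/n
    for i in range(n):
        a=np.radians(t+dt*i/n);ya=np.array([np.cos(a),np.sin(a),0]);xa=np.array([-np.sin(a),np.cos(a),0])
        r=[d@xa*100,d@ya*100,-d[2]*100,0,0,-np.radians(dt)/n,w];print([round(float(v),2 if j!=5 else 3) for j,v in enumerate(r)],end=",")
    print("\n from",np.round(pose,4))
E
python3 - <<'E'
from h import *
T,S=camera("top"),camera("side")
r=least_squares(lambda X:np.r_[proj(T,X)-(348,149),proj(S,X)-(375,193)],[.7,-.2,.2]);print(r.x,r.cost)
plan(.563,-.015,.20,5,14,5.2)
E
```

```text
[ 0.7481 -0.2673  0.2323] 0.2046169636428054
[-3.81, -3.01, 0.12, 0.0, 0.0, 0.081, 5.2],[-4.05, -2.69, 0.12, 0.0, 0.0, 0.081, 5.2],[-4.25, -2.35, 0.12, 0.0, 0.0, 0.081, 5.2],[-4.43, -2.0, 0.12, 0.0, 0.0, 0.081, 5.2],[-4.57, -1.64, 0.12, 0.0, 0.0, 0.081, 5.2],[-4.69, -1.26, 0.12, 0.0, 0.0, 0.081, 5.2],[-4.78, -0.88, 0.12, 0.0, 0.0, 0.081, 5.2],[-4.83, -0.49, 0.12, 0.0, 0.0, 0.081, 5.2],[-4.86, -0.1, 0.12, 0.0, 0.0, 0.081, 5.2],[-4.85, 0.3, 0.12, 0.0, 0.0, 0.081, 5.2],[-4.81, 0.69, 0.12, 0.0, 0.0, 0.081, 5.2],[-4.74, 1.08, 0.12, 0.0, 0.0, 0.081, 5.2],[-4.63, 1.45, 0.12, 0.0, 0.0, 0.081, 5.2],[-4.5, 1.83, 0.12, 0.0, 0.0, 0.081, 5.2],
 from [ 0.2056  0.5636  0.2172 69.9572]
```

>>> step_arm([
  [0,0,-5,0,0,0,5.2],
  [-3.8,-3.0,0,0,0,0.081,5.2],
  [-4.05,-2.7,0,0,0,0.081,5.2],
  [-4.25,-2.35,0,0,0,0.081,5.2],
  [-4.45,-2.0,0,0,0,0.081,5.2],
  [-4.55,-1.65,0,0,0,0.081,5.2],
  [-4.7,-1.25,0,0,0,0.081,5.2],
  [-4.8,-0.9,0,0,0,0.081,5.2],
  [-4.85,-0.5,0,0,0,0.081,5.2],
  [-4.85,-0.1,0,0,0,0.081,5.2],
  [-4.85,0.3,0,0,0,0.081,5.2],
  [-4.8,0.7,0.5,0,0,0.081,5.2],
  [-4.75,1.1,1.0,0,0,0.081,5.2],
  [-4.65,1.45,2.0,0,0,0.081,5.2],
  [-4.5,1.8,3.0,0,0,0.081,5.2],
  [0,0,0,0,0,0,5.2],
])

```text
t: 2.3
eef_pos: [0.5626, -0.0179, 0.199]
tcp_rot: [0.677, 0.736, -0.001, -0.002]
contact_force: [-0.8, 0.7, -0.0]
width: 0.052
grip_force: 0.0
```

```bash
python3 - <<'E'
from h import *
plan(.5634,-.0154,.20,5,1,5.2)
plan(.5634,-.0154,.09,5,4,5.2)
E
```

```text
[0.25, 0.11, -0.1, 0.0, 0.0, -0.005, 5.2],
 from [ 0.5626 -0.0179  0.199   4.7318]
[0.06, 0.03, 2.73, 0.0, 0.0, -0.001, 5.2],[0.06, 0.03, 2.73, 0.0, 0.0, -0.001, 5.2],[0.06, 0.03, 2.73, 0.0, 0.0, -0.001, 5.2],[0.06, 0.03, 2.73, 0.0, 0.0, -0.001, 5.2],
 from [ 0.5626 -0.0179  0.199   4.7318]
```

>>> step_arm([
  [0.25,0.1,2.8,0,0,0,5.2],
  [0,0,3,0,0,0,5.2],
  [0,0,3,0,0,0,5.2],
  [0,0,2.0,0,0,0,5.2],
  [0,0,0,0,0,0,3.2],
  [0,0,0,0,0,0,3.2],
  [0,0,0,0,0,0,3.2],
], newtons=20)

```text
t: 3.18
eef_pos: [0.5647, -0.0131, 0.0959]
tcp_rot: [0.676, 0.737, 0.001, 0.001]
contact_force: [0.7, -0.5, -0.3]
width: 0.0319
grip_force: 0.0
```

```bash
python3 - <<'E'
from h import *
s=state();print(s["eef_pos"],s["contact_force"],s["width"],s["grip_force"])
c=camera("side");cv2.imwrite("pics/s2.png",cv2.resize(cv2.cvtColor(c["frame"],cv2.COLOR_RGB2BGR)[120:300,220:400],(600,600),interpolation=cv2.INTER_CUBIC))
# arc about pivot
b=s["eef_pos"];P=np.array([.5701,-.0902]); v=b[:2]-P; print("r",np.linalg.norm(v),np.degrees(np.arctan2(v[1],v[0])))
E
```

```text
[ 0.5647 -0.0131  0.0959] [ 0.6707 -0.4612 -0.2524] 0.03192671702444787 0.0
r 0.07725635318610409 94.0354499643217
```

View pics/s2.png

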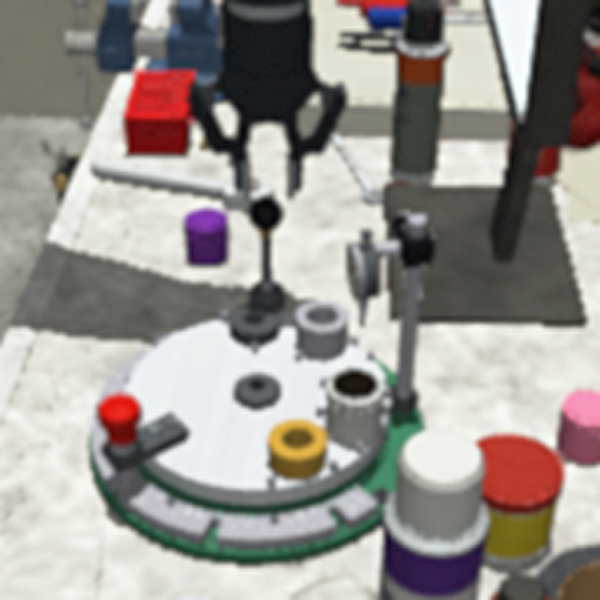

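The side view shows the fingers about 45 px apart at (265,190), above and behind the ball at (265,212). That doesn't match the reported width of 0.032, so the frame may be stale. I'll check again.

```bash
python3 - <<'E'
from h import *
c=camera("side");s=state();print(s["t"],s["eef_pos"],s["width"])
e=s["eef_pos"]
for X in (e,e-[0,0,.014],[.5634,-.0154,.092]):
    print((proj(c,X)-[220,120])*600/180)
cv2.imwrite("pics/s3.png",cv2.resize(cv2.cvtColor(c["frame"],cv2.COLOR_RGB2BGR)[150:220,260:340],None,fx=7,fy=7,interpolation=cv2.INTER_CUBIC))
E
```

```text
3.275 [ 0.5644 -0.0131  0.0954] 0.032307229990163756
[265.4488 207.273 ]
[265.5632 220.8707]
[264.1362 211.8767]
```

View pics/s3.png

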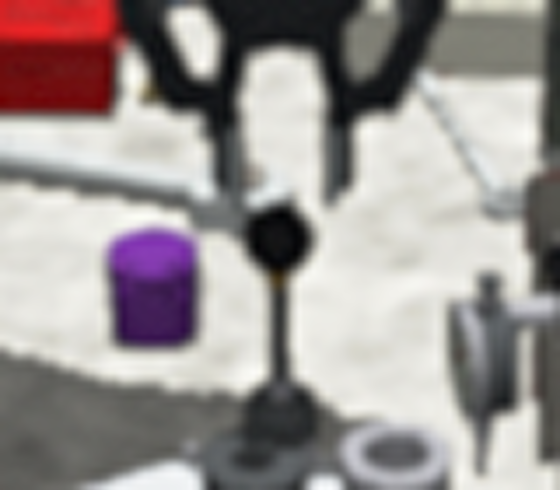

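The finger gap is right, but the tips at row 200 sit above the ball's centre at row 238. I predicted they would be below it. A gentle close will settle whether the ball is between the pads.

>>> step_arm([
  [0,0,0,0,0,0,2.6],
  [0,0,0,0,0,0,2.6],
  [0,0,0,0,0,0,2.6],
], newtons=20)

```text
t: 3.65
eef_pos: [0.5638, -0.0129, 0.0944]
tcp_rot: [0.676, 0.737, 0.0, -0.0]
contact_force: [0.2, -0.3, -0.6]
width: 0.0259
grip_force: 0.0
```

```bash
python3 - <<'E'
from h import *
s=state();print(s["eef_pos"],s["contact_force"],s["width"],s["grip_force"])
E
```

```text
[ 0.5638 -0.0129  0.0944] [ 0.1551 -0.2574 -0.6268] 0.025911787612974774 0.0
```

```bash
python3 - <<'E'
from h import *
s=state();e=s["eef_pos"];tip=e-[0,0,.014]
im=[]
for n,(x0,y0) in (("side",(260,150)),("top",(220,180))):
    c=camera(n);f=cv2.cvtColor(c["frame"],cv2.COLOR_RGB2BGR)[y0:y0+70,x0:x0+80]
    im.append(cv2.resize(f,(400,350),interpolation=cv2.INTER_CUBIC))
    for X in (e,tip,[.5634,-.0154,.092]): print(n,(proj(c,X)-[x0,y0])*5)
cv2.imwrite("pics/m4.png",np.hstack(im))
E
```

```text
side [197.21   162.1074]
side [197.3889 182.4818]
side [196.2043 167.815 ]
top [211.6943 187.7365]
top [214.3666 189.4435]
top [216.1148 188.6934]
```

View pics/m4.png

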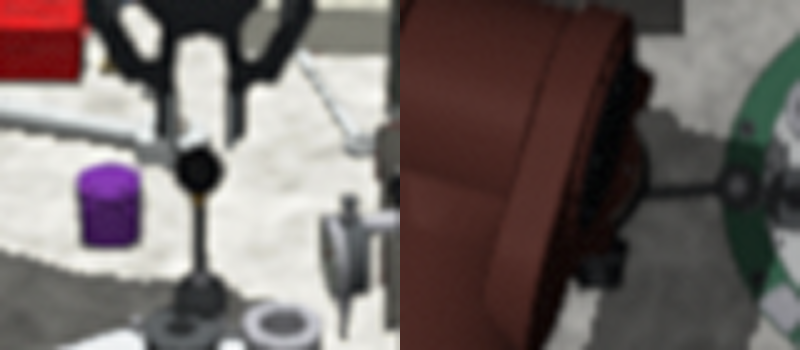

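```bash
python3 - <<'E'
from h import *
c=camera("side");s=state();print(s["eef_pos"],s["width"],s["joint_pos"])
for d in (.014,0.001,-.01): print(proj(c,[.2054,.5634,.2167-d]))
f=cv2.imread("pics/side0.png")[20:90,180:260];g=cv2.cvtColor(c["frame"],cv2.COLOR_RGB2BGR)[130:200,260:340]
cv2.imwrite("pics/m5.png",cv2.resize(np.hstack([f,g]),(800,350),interpolation=cv2.INTER_CUBIC))
E
```

```text
[ 0.5638 -0.0129  0.0943] 0.025776593721774304 [-0.2549  0.0083 -0.2253  1.3373  0.0001  1.2289]
[223.6467  82.0105]
[223.2337  78.7431]
[222.8808  75.9521]
```

View pics/m5.png

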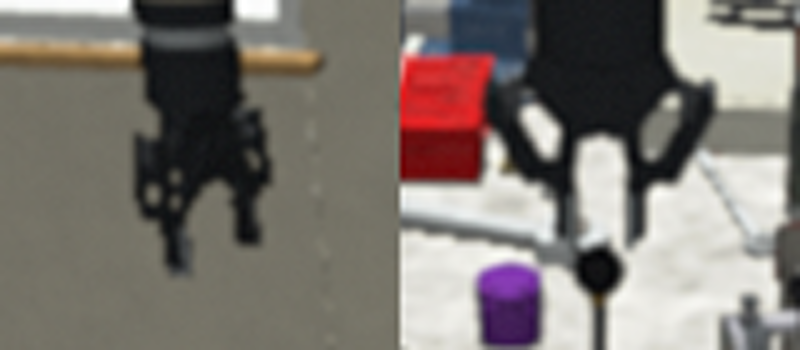

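The tips look about 28 mm higher than the pose reading implies. There is nothing below the fingers, so I'll probe physically: open, go 2 cm lower and close again.

>>> step_arm([
  [0,0,0,0,0,0,5.0],
  [0,0,0,0,0,0,5.0],
  [0,0,1.0,0,0,0,5.0],
  [0,0,1.0,0,0,0,5.0],
  [0,0,0,0,0,0,5.0],
  [0,0,0,0,0,0,2.6],
  [0,0,0,0,0,0,2.6],
  [0,0,0,0,0,0,2.6],
], newtons=20)

```text
t: 4.8
eef_pos: [0.5637, -0.0129, 0.0745]
tcp_rot: [0.676, 0.737, -0.0, -0.0]
contact_force: [-2.5, 0.3, 1.6]
width: 0.0305
grip_force: 20.0
```

```bash
python3 - <<'E'
from h import *
s=state();print(s["eef_pos"],s["contact_force"],s["width"],s["grip_force"])
T=camera("top")
print("tcp start top",proj(T,[.2054,.5634,.2167]),proj(T,[.2054,.5634,.25]))
f=cv2.imread("pics/top0.png")[325:385:2,0:80:2].mean(2)
for i,r in enumerate(f): print(325+2*i,''.join('#' if v<25 else '+' if v<50 else '.' for v in r))
E
```

```text
[ 0.5637 -0.0129  0.0745] [-2.4829  0.3249  1.6204] 0.03047836333561751 19.954332411289215
tcp start top [ 39.9052 345.1326] [ 31.8088 347.937 ]
325 ........................................
327 ........................................
329 ........................................
331 ........................................
333 ........................................
335 ........................................
337 ........................................
339 ......++##..............................
341 ++########..............................
343 #########+..............................
345 ########+...............................
347 ########................................
349 #########++.............................
351 #############++++.......++..............
353 ##################...++###..............
355 #############+.###########..............
357 #############+.##+.+#####+..............
359 #############+.##+++#####...............
361 #############++#########+...............
363 ########################................
365 ###########++##########+................
367 #######+......#########+................
369 ######+.......#####+....................
371 #####+........+++.......................
373 ###+....................................
375 #+......................................
377 ........................................
379 ........................................
381 ........................................
383 ........................................
```

>>> step_arm([
  [0,0,0,0,0,0,4.4],
  [0,0,0,0,0,0,4.4],
  [0,0,1.0,0,0,0,4.4],
  [0,0,0,0,0,0,4.4],
  [0,0,0,0,0,0,2.6],
  [0,0,0,0,0,0,2.6],
  [0,0,0,0,0,0,2.6],
], newtons=20)

```text
t: 5.72
eef_pos: [0.5636, -0.0129, 0.0642]
tcp_rot: [0.676, 0.737, -0.0, -0.0]
contact_force: [-0.8, -0.2, -2.3]
width: 0.0302
grip_force: 20.0
```

```bash
python3 - <<'E'
from h import *
s=state();print(s["eef_pos"],s["contact_force"],s["width"],s["grip_force"])
im=[]
for n,(x0,y0) in (("side",(255,125)),("top",(210,180))):
    c=camera(n);f=cv2.cvtColor(c["frame"],cv2.COLOR_RGB2BGR)[y0:y0+80,x0:x0+80]
    im.append(cv2.resize(f,(400,400),interpolation=cv2.INTER_CUBIC))
cv2.imwrite("pics/m6.png",im[0])
E
```

```text
[ 0.5636 -0.0129  0.0642] [-0.8062 -0.2116 -2.2904] 0.030208271446628163 20.015526115894318
```

View pics/m6.png

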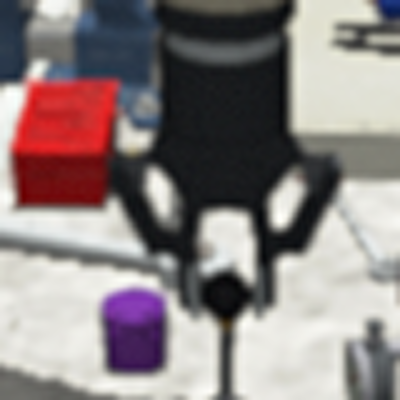

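Now the ball (225,292) sits between the pads, with the tips near row 310. So true heights are about 29 mm above the reported z. I'll open the cage slightly and swing the lever round its arc, turning the tool with it.

>>> step_arm([
  [0,0,0,0,0,0,3.4],
  [0,0.63,0,0,0,0.0873,3.4],
  [-0.03,0.63,0,0,0,0.0873,3.4],
  [-0.03,0.63,0,0,0,0.0873,3.4],
  [-0.03,0.63,0,0,0,0.0873,3.4],
])

```text
t: 6.45
eef_pos: [0.5885, -0.0152, 0.0646]
tcp_rot: [0.794, 0.607, -0.001, -0.0]
contact_force: [-4.4, -1.5, 2.0]
width: 0.034
grip_force: 1.8
```

>>> step_arm([
  [-0.03,0.63,0,0,0,0.0873,3.4],
  [-0.03,0.63,0,0,0,0.0873,3.4],
  [-0.03,0.63,0,0,0,0.0873,3.4],
  [-0.03,0.63,0,0,0,0.0873,3.4],
  [-0.03,0.63,0,0,0,0.0873,3.4],
  [-0.03,0.63,0,0,0,0.0873,3.4],
  [-0.03,0.63,0,0,0,0.0873,3.4],
  [-0.03,0.63,0,0,0,0.0873,3.4],
])

```text
t: 7.45
eef_pos: [0.6289, -0.0431, 0.0646]
tcp_rot: [0.954, 0.299, -0.0, -0.001]
contact_force: [-3.4, 2.5, 0.6]
width: 0.0337
grip_force: 2.0
```

>>> step_arm([
  [0,0.4,0,0,0,0.05,3.4],
  [0,0.2,0,0,0,0.03,3.4],
  [0,0,0,0,0,0,3.4],
])

```text
t: 7.82
eef_pos: [0.6325, -0.0483, 0.0645]
tcp_rot: [0.965, 0.262, 0.0, -0.0]
contact_force: [-3.0, 1.8, 1.6]
width: 0.0339
grip_force: 1.5
```

>>> step_arm([
  [0,0.4,0,0,0,0.05,3.4],
  [0,0.3,0,0,0,0.04,3.4],
  [0,0.1,0,0,0,0,3.4],
  [0,0,0,0,0,0,3.4],
])

```text
t: 8.32
eef_pos: [0.6342, -0.0523, 0.0643]
tcp_rot: [0.976, 0.22, -0.001, -0.003]
contact_force: [-12.8, 13.8, 9.1]
width: 0.0339
grip_force: 9.4
```

>>> step_arm([
  [0,0.1,0,0,0,0,3.4],
  [0,0.1,0,0,0,0,3.4],
  [0,0,0,0,0,0,3.4],
])

```text
t: 8.7
eef_pos: [0.6343, -0.0525, 0.0642]
tcp_rot: [0.975, 0.22, -0.002, -0.004]
contact_force: [-16.2, 20.7, 12.9]
width: 0.034
grip_force: 13.1
```

The lever is at its open stop: the force rose and the position stopped changing. Next I'll back off, open, rise and go to the knob the clear way round.

```bash
python3 - <<'E'
from h import *
P=(.634,-.052,.145,-64.6)
plan(.49,-.10,.145,-58,4,5.2,P);plan(.4838,-.2837,.145,-48.5,5,5.2,(.49,-.10,.145,-58))
E
```

```text
[-3.77, -0.46, -0.0, 0.0, 0.0, -0.029, 5.2],[-3.75, -0.57, -0.0, 0.0, 0.0, -0.029, 5.2],[-3.73, -0.68, -0.0, 0.0, 0.0, -0.029, 5.2],[-3.71, -0.78, -0.0, 0.0, 0.0, -0.029, 5.2],
 from [  0.634  -0.052   0.145 -64.6  ]
[-2.05, 3.05, -0.0, 0.0, 0.0, -0.033, 5.2],[-2.15, 2.98, -0.0, 0.0, 0.0, -0.033, 5.2],[-2.25, 2.91, -0.0, 0.0, 0.0, -0.033, 5.2],[-2.34, 2.83, -0.0, 0.0, 0.0, -0.033, 5.2],[-2.44, 2.75, -0.0, 0.0, 0.0, -0.033, 5.2],
 from [  0.49   -0.1     0.145 -58.   ]
```

>>> step_arm([
  [0,-0.5,0,0,0,0,3.4],
  [0,0,0,0,0,0,5.2],
  [0,0,0,0,0,0,5.2],
  [0,0,-2,0,0,0,5.2],
  [0,0,-3,0,0,0,5.2],
  [0,0,-3,0,0,0,5.2],
  [0,0,0,0,0,0,5.2],
])

```text
t: 9.57
eef_pos: [0.6372, -0.0537, 0.1492]
tcp_rot: [0.976, 0.218, 0.003, 0.002]
contact_force: [-0.1, 0.0, -0.2]
width: 0.0517
grip_force: 0.0
```

>>> step_arm([
  [-3.8,-0.5,0,0,0,-0.029,5.2],
  [-3.75,-0.6,0,0,0,-0.029,5.2],
  [-3.75,-0.7,0,0,0,-0.029,5.2],
  [-3.7,-0.8,0,0,0,-0.029,5.2],
  [-2.05,3.05,0,0,0,-0.033,5.2],
  [-2.15,3.0,0,0,0,-0.033,5.2],
  [-2.25,2.9,0,0,0,-0.033,5.2],
  [-2.35,2.85,0,0,0,-0.033,5.2],
  [-2.45,2.75,0,0,0,-0.033,5.2],
  [0,0,0,0,0,0,5.2],
  [0,0,0,0,0,0,5.2],
])

```text
t: 10.95
eef_pos: [0.4833, -0.2832, 0.1444]
tcp_rot: [0.936, 0.353, 0.0, -0.0]
contact_force: [-0.3, -0.3, -1.2]
width: 0.0522
grip_force: 0.0
```

```bash
python3 - <<'E'
from h import *
plan(.4838,-.2837,.100,-48.5,1,5.2)
c=camera("side");s=state();e=s["eef_pos"]
print((proj(c,e+[0,0,.015])-[210,170])*5, (proj(c,[.4838,-.2837,.086])-[210,170])*5)
cv2.imwrite("pics/m7.png",cv2.resize(cv2.cvtColor(c["frame"],cv2.COLOR_RGB2BGR)[170:280,210:340],(650,550),interpolation=cv2.INTER_CUBIC))
E
```

```text
[0.0, 0.07, 4.44, 0.0, 0.0, -0.004, 5.2],
 from [  0.4833  -0.2832   0.1444 -48.7178]
[211.8551 245.9661] [225.2166 372.8098]
```

>>> step_arm([
  [0,0.05,3.0,0,0,0,5.2],
  [0,0,3.0,0,0,0,5.2],
  [0,0,1.5,0,0,0,5.2],
  [0,0,1.0,0,0,0,5.2],
  [0,0,0,0,0,0,5.2],
  [0,0,0,0,0,0,3.6],
  [0,0,0,0,0,0,3.6],
  [0,0,0,0,0,0,3.6],
], newtons=20)

```text
t: 12.0
eef_pos: [0.484, -0.2841, 0.0598]
tcp_rot: [0.936, 0.353, 0.0, 0.0]
contact_force: [-0.0, 0.4, -0.1]
width: 0.0362
grip_force: 0.0
```

```bash
python3 - <<'E'
from h import *
s=state();print(s["eef_pos"],s["contact_force"])
c=camera("side");f=c["frame"][200:262,232:282].astype(int)
for i,r in enumerate(f):
    print(200+i,''.join('R' if (p[0]>90 and p[1]<70) else '#' if p.sum()<150 else '+' if p.sum()<330 else '.' for p in r))
print(proj(c,s["eef_pos"]+[0,0,.015]),proj(c,[.4838,-.2837,.087]))
E
```

```text
[ 0.484  -0.2841  0.0598] [-0.0279  0.4464 -0.0681]
200 ..+#################################+.............
201 ..+#################################+.............
202 ..+#################################+.............
203 ..+#################################+.............
204 ...#################################..............
205 ...################################+..............
206 ...+##############################+...............
207 ...+##############################+...............
208 ....#############################+................
209 ....############################+.................
210 ....+###########################+.................
211 ....+###########################..................
212 .....+#########################+..................
213 .....+#########################+..................
214 .....+##########################+.................
215 ......##########################+.................
216 ......+#########################+.................
217 ......+##########################+................
218 ......+##########################+................
219
[... 1701 characters left out ...]

250 +++++++++++....+++++RRRR++++######++++++++++......
251 ++++++++++++...+++++RRRR++++########++++++#+......
252 ++++++++++++...++++++RRR++++########+++##++.......
253 +++++..+++++++++++++++RR++++##########++..........
254 +++++.+++++++++++++#+++++++++#+++####++...........
255 ++++.++++++++++++++##+++++++++++##++++............
256 +++..+++++++++++++++#++++++++###+++++.............
257 +++..++++++++++++++++##++++####++++++.............
258 ++...+++++++++++++++++########++++.+++............
259 +++...+++++++++++++++++######+++++..+++...........
260 ++++++++++++++++++++++++#+++++++++....++..........
261 +++++++++++++++++++++++++++++++#++++...++.........
[255.4862 248.2893] [255.0096 244.2368]
```

>>> step_arm([
  [0,0,0,0,0,0,2.9],
  [0,0,0,0,0,0,2.9],
  [0,0,0,0,0,0,2.9],
], newtons=20)

```text
t: 12.42
eef_pos: [0.4838, -0.2839, 0.0598]
tcp_rot: [0.936, 0.353, -0.0, -0.0]
contact_force: [-2.7, 1.6, 5.6]
width: 0.0301
grip_force: 19.7
```

>>> step_arm([
  [0,-0.04,0,0,0,0,2.6],
  [0,0,0,0,0,0,2.6],
  [0,0,-0.25,0,0,0,2.6],
  [0,0,-0.25,0,0,0,2.6],
  [0,0,0,0,0,0,2.6],
], newtons=55)

```text
t: 13.05
eef_pos: [0.4833, -0.2833, 0.0638]
tcp_rot: [0.936, 0.353, -0.0, -0.0]
contact_force: [0.8, -0.0, -7.9]
width: 0.0292
grip_force: 54.8
```

>>> step_arm([
  [0,0,-0.25,0,0,0,2.6],
  [0,0,-0.25,0,0,0,2.6],
  [0,0,0,0,0,0,2.6],
  [0,0,0,0,0,0,2.6],
])

```text
t: 13.55
eef_pos: [0.4833, -0.2834, 0.069]
tcp_rot: [0.936, 0.353, -0.0, -0.0]
contact_force: [-0.3, 0.8, -10.4]
width: 0.029
grip_force: 54.9
```

>>> step_arm([
  [0.01,0.31,0,0,0,-0.0262,2.6],
  [0.02,0.62,0,0,0,-0.0524,2.6],
  [0.02,0.62,0,0,0,-0.0524,2.6],
  [0.01,0.31,0,0,0,-0.0262,2.6],
])

```text
t: 14.05
eef_pos: [0.497, -0.2965, 0.0691]
tcp_rot: [0.905, 0.426, -0.0, -0.0]
contact_force: [-1.7, -0.6, -10.2]
width: 0.0292
grip_force: 55.1
```

>>> step_arm([
  [0.01,0.31,0,0,0,-0.0262,2.6],
  [0.02,0.62,0,0,0,-0.0524,2.6],
  [0.02,0.62,0,0,0,-0.0524,2.6],
  [0.02,0.62,0,0,0,-0.0524,2.6],
  [0.02,0.62,0,0,0,-0.0524,2.6],
  [0.02,0.62,0,0,0,-0.0524,2.6],
  [0.02,0.62,0,0,0,-0.0524,2.6],
  [0.02,0.62,0,0,0,-0.0524,2.6],
  [0.01,0.31,0,0,0,-0.0262,2.6],
  [0,0,0,0,0,0,2.6],
])

```text
t: 15.3
eef_pos: [0.5411, -0.3192, 0.0694]
tcp_rot: [0.797, 0.604, 0.0, 0.0]
contact_force: [0.7, -2.5, -10.2]
width: 0.0287
grip_force: 55.2
```

```bash
python3 - <<'E'
from h import *
s=state();e=s["eef_pos"];print(e,s["contact_force"])
for H in ((.5728,-.205),(.5724,-.2057)):
    v=e[:2]-H;print(np.hypot(*v),np.degrees(np.arctan2(v[1],v[0]))+360)
    v=np.array([.4835,-.2835])-H;print(np.hypot(*v),np.degrees(np.arctan2(v[1],v[0]))+360)
E
```

```text
[ 0.5411 -0.3192  0.0694] [  0.6564  -2.4542 -10.2368]
0.11847622530682815 254.47275999653397
0.11889802353277365 221.31738926017965
0.11769486098221109 254.5691563818707
0.1181357270261626 221.19048765809632
```

>>> step_arm([
  [0.02,0.62,0,0,0,-0.0524,2.6],
  [0,0,0,0,0,0,2.6],
  [0,0,0.1,0,0,0,2.6],
  [0,0,0.1,0,0,0,2.6],
  [0,0,0,0,0,0,2.6],
])

```text
t: 15.92
eef_pos: [0.5469, -0.3206, 0.0677]
tcp_rot: [0.781, 0.625, 0.0, 0.0]
contact_force: [1.2, -2.2, -8.3]
width: 0.0291
grip_force: 55.5
```

>>> step_arm([
  [0,0,0.05,0,0,0,3.2],
  [0,0,0,0,0,0,3.2],
  [0.0,0.1,0,0,0,-0.01,3.2],
  [0.0,0.1,0,0,0,-0.01,3.2],
  [0,0,0,0,0,0,3.2],
], newtons=20)

```text
t: 16.55
eef_pos: [0.5479, -0.3204, 0.0674]
tcp_rot: [0.774, 0.633, -0.001, -0.001]
contact_force: [-7.8, 3.1, 6.1]
width: 0.0322
grip_force: 4.5
```

>>> step_arm([
  [0.0,0.1,0,0,0,-0.01,3.2],
  [0,0,0,0,0,0,3.2],
])

```text
t: 16.8
eef_pos: [0.5492, -0.3208, 0.0673]
tcp_rot: [0.771, 0.637, -0.0, -0.001]
contact_force: [-6.4, 2.5, 2.6]
width: 0.0324
grip_force: 3.2
```

>>> step_arm([
  [0.0,0.1,0,0,0,-0.009,3.2],
  [0.0,0.1,0,0,0,-0.009,3.2],
  [0,0.05,0,0,0,0,3.2],
])

```text
t: 17.18
eef_pos: [0.5523, -0.3214, 0.067]
tcp_rot: [0.765, 0.644, 0.0, -0.0]
contact_force: [-1.3, 0.5, -0.3]
width: 0.0316
grip_force: 0.5
```

>>> step_arm([
  [0.0,0.1,0,0,0,-0.009,3.2],
  [0.0,0.05,0,0,0,0,3.2],
])

```text
t: 17.42
eef_pos: [0.5537, -0.3217, 0.067]
tcp_rot: [0.762, 0.647, -0.0, -0.0]
contact_force: [-2.3, 0.4, 1.4]
width: 0.032
grip_force: 1.7
```

>>> step_arm([
  [0.0,0.1,0,0,0,-0.009,3.2],
  [0.0,0.05,0,0,0,0,3.2],
])

```text
t: 17.68
eef_pos: [0.5542, -0.3217, 0.0669]
tcp_rot: [0.76, 0.65, -0.001, -0.001]
contact_force: [-9.5, 2.6, 3.4]
width: 0.0322
grip_force: 4.6
```

```bash
cat > k.py <<'E'
from h import *
s=state();c=camera("side");f=c["frame"].astype(int)
m=(f[...,0]>90)&(f[...,1]<60)&(f[...,2]<60);m[:225]=0;m[275:]=0;m[:,:235]=0;m[:,300:]=0
ys,xs=np.nonzero(m);print(s["eef_pos"],s["contact_force"],"red",len(xs),xs.mean(),ys.min(),ys.max(),ys.mean())
for z in (.099,.083,.099+.0075,.083+.0075): print(z,proj(c,[*s["eef_pos"][:2],z]))
for i in range(225,275): print(i,''.join('R' if (p[0]>90 and p[1]<70 and p[2]<70) else '#' if p.sum()<150 else '+' if p.sum()<330 else '.' for p in f[i,255:310]))
E
python3 k.py
```

```text
[ 0.5542 -0.3217  0.0669] [-9.4615  2.6009  3.3736] red 138 283.1811594202899 252 266 258.69565217391306
0.099 [282.963  252.9278]
0.083 [283.2041 258.2289]
0.10650000000000001 [282.848  250.4007]
0.0905 [283.0917 255.7592]
225 #####+##++++#####################################++....
226 ########+...+######################################++.+
227 ########+....+#######################################++
228 #########+....+#############################++++++++###
229 #########+....+############################+....+#++###
230 ##########+....+##########################+.....+#+####
231 +#########+.....+#########################+.....+#+####
232 +##########+....+#########################+.....+######
233 .+#########+....+#########################+++..++######
234 .+##########+...+#########################+++++++######
235 ..+#########+...+##########################+++++++#####
236 ..++#########+++######++....++#############++++++######
237 ...+#################+........++##########+++++++#####+
238 ....#################+..........+#########++++++######.
239 ...++################+..........
[... 1423 characters left out ...]
........+RRRRRRRRR###+..................
264 +++++++++++#+++++.......+RRRRRRRR###+..................
265 ++++++++++++##+++++.....+RRRRRRRR+##+..................
266 ++++++++++++++##++++...+++RRRRRR++#++..................
267 +++++++++++++++###++++++++++++++++#++..................
268 +++++++++++++++++##++++++++++++++##+...................
269 ++++++++++++++++++++#++##++++++++#++.................++
270 ++++++++++++++++++++++###+#+++++##++..........+++++++++
271 ++++++++++++++++++++++++##########+++++++++++++++++++##
272 #+++++++++++++++++++++++++#########+++++++++#######++++
273 +#++++++++++++++++++++++++++++++++#######+++++++++++...
274 ++#+++++++++++++++++++++++++++++++++++++++.....+.......
```

>>> step_arm([
  [0,-0.15,0,0,0,0,3.4],
  [0,0,0,0,0,0,5.2],
  [0,0,0,0,0,0,5.2],
])

```text
t: 18.1
eef_pos: [0.5541, -0.322, 0.0671]
tcp_rot: [0.76, 0.65, 0.0, 0.0]
contact_force: [-0.2, -0.4, 0.4]
width: 0.0515
grip_force: 0.0
```

```bash
python3 - <<'E'
from h import *
s=state();c=camera("side");print(s["eef_pos"],s["contact_force"])
def red(f,x0,x1,y0,y1):
    f=f.astype(int);m=(f[...,0]>90)&(f[...,1]<60)&(f[...,2]<60);q=np.zeros_like(m);q[y0:y1,x0:x1]=1;ys,xs=np.nonzero(m&q);return len(xs),xs.mean(),ys.mean(),ys.min(),ys.max()
a=red(cv2.imread("pics/side0.png")[...,::-1],240,275,225,275);b=red(c["frame"],270,300,225,285)
print(a,proj(c,[.4838,-.2837,.09]));print(b,proj(c,[.5535,-.3219,.09]))
E
```

```text
[ 0.5541 -0.322   0.0671] [-0.2208 -0.4258  0.3542]
(127, np.float64(255.54330708661416), np.float64(245.45669291338584), np.int64(239), np.int64(253)) [254.9084 243.2587]
(141, np.float64(283.25531914893617), np.float64(258.59574468085106), np.int64(252), np.int64(266)) [282.761  255.9677]
```

The knob sits at the same relative image height as it did at the start, so the pin is home. Next is the trip back to the lever.

```bash
python3 - <<'E'
from h import *
A=(.5541,-.322,.147,-9);B=(.48,-.21,.147,-30);C=(.49,-.10,.147,-50);D=(.6372,-.0537,.147,-64.6)
plan(*B,4,5.2,A);plan(*C,3,5.2,B);plan(*D,4,5.2,C)
E
```

```text
[2.48, -2.27, -0.0, 0.0, 0.0, 0.092, 5.2],[2.26, -2.48, -0.0, 0.0, 0.0, 0.092, 5.2],[2.02, -2.68, -0.0, 0.0, 0.0, 0.092, 5.2],[1.77, -2.85, -0.0, 0.0, 0.0, 0.092, 5.2],
 from [ 0.5541 -0.322   0.147  -9.    ]
[3.34, -1.54, -0.0, 0.0, 0.0, 0.116, 5.2],[3.14, -1.92, -0.0, 0.0, 0.0, 0.116, 5.2],[2.9, -2.27, -0.0, 0.0, 0.0, 0.116, 5.2],
 from [  0.48   -0.21    0.147 -30.   ]
[3.56, 1.48, -0.0, 0.0, 0.0, 0.064, 5.2],[3.65, 1.25, -0.0, 0.0, 0.0, 0.064, 5.2],[3.72, 1.01, -0.0, 0.0, 0.0, 0.064, 5.2],[3.78, 0.78, -0.0, 0.0, 0.0, 0.064, 5.2],
 from [  0.49   -0.1     0.147 -50.   ]
```

>>> step_arm([
  [0,0,-1,0,0,0,5.2],
  [0,0,-3,0,0,0,5.2],
  [0,0,-4,0,0,0,5.2],
  [0,0,0,0,0,0,5.2],
])

```text
t: 18.65
eef_pos: [0.5555, -0.3233, 0.1518]
tcp_rot: [0.76, 0.65, 0.001, 0.003]
contact_force: [0.4, 0.3, -0.1]
width: 0.0516
grip_force: 0.0
```

>>> step_arm([
  [2.5,-2.25,0,0,0,0.092,5.2],
  [2.25,-2.5,0,0,0,0.092,5.2],
  [2.0,-2.7,0,0,0,0.092,5.2],
  [1.75,-2.85,0,0,0,0.092,5.2],
  [3.35,-1.55,0,0,0,0.116,5.2],
  [3.15,-1.9,0,0,0,0.116,5.2],
  [2.9,-2.25,0,0,0,0.116,5.2],
  [3.55,1.5,0,0,0,0.064,5.2],
  [3.65,1.25,0,0,0,0.064,5.2],
  [3.7,1.0,0,0,0,0.064,5.2],
  [3.8,0.8,0,0,0,0.064,5.2],
  [0,0,0,0,0,0,5.2],
  [0,0,0,0,0,0,5.2],
])

```text
t: 20.27
eef_pos: [0.6362, -0.0539, 0.1466]
tcp_rot: [0.975, 0.221, -0.0, -0.0]
contact_force: [-0.1, -0.2, -0.7]
width: 0.052
grip_force: 0.0
```

```bash
python3 - <<'E'
from h import *
plan(.6345,-.0535,.065,-64.6,1,5.2)
T=camera("side");f=T["frame"]
print("ball",proj(T,[.6343,-.0552,.092]))
for i in range(165,215): print(i,''.join('#' if p.sum()<150 else '+' if p.sum()<330 else '.' for p in f[i,290:350].astype(int)))
E
```

```text
[-0.14, -0.11, 8.16, 0.0, 0.0, 0.002, 5.2],
 from [  0.6362  -0.0539   0.1466 -64.5127]
ball [323.0631 192.016 ]
165 .............................++......++####+....++++++++++++
166 .....................................++####+....+++++++++++#
167 +....................................++####+....+++++++++++#
168 +....................................++####+....+#+++++++++#
169 ....................................+++####+....+#++++++++++
170 ....................................+++####+....++++++++++++
171 ....................................+++####+....++++++++++++
172 .....................................++####+....+++++++++++.
173 .....................................++####+....+++++++++++.
174 .....................................++++++.....++++++++++..
175 ......................................+........++++++++++++.
176 ..............................................++++++++++++++
177 .............................................+++++++++++++++
178 .............................................+++++++++++++++
179 .............................................+++++++++++++++
180 ........
[... 1562 characters left out ...]
........++#++............+++++++++..++++++++++++++
205 .......+++++++..++++................+++++##+..++++++++++++++
206 ......+++++++#+++++.................++++###+..++++++++++++++
207 .....+++++++++#++...................++++###+...+++++++++++++
208 ..++++++++++++++....................+++++++....++++++++..+++
209 .++++++++++++++......................+++.......+++++++++++++
210 +++++++++++++++.......................++.......+++++++++++++
211 .++++++++++++++.......................++.......+++++++++++++
212 ......+++++++++.......+++++++..................+++++++++++++
213 ..........+++++.......+++++++..................+++++++++++++
214 +..........++++........+..+++..................+++++++++++++
```

>>> step_arm([
  [-0.15,-0.1,3,0,0,0,5.2],
  [0,0,3,0,0,0,5.2],
  [0,0,2.2,0,0,0,5.2],
  [0,0,0,0,0,0,3.4],
  [0,0,0,0,0,0,3.4],
  [0,-0.63,0,0,0,-0.0873,3.4],
  [-0.03,-0.63,0,0,0,-0.0873,3.4],
  [-0.03,-0.63,0,0,0,-0.0873,3.4],
], newtons=20)

```text
t: 21.32
eef_pos: [0.6255, -0.0389, 0.0668]
tcp_rot: [0.938, 0.347, 0.001, 0.001]
contact_force: [1.2, -2.8, -2.7]
width: 0.0345
grip_force: 2.0
```

>>> step_arm([
  [-0.03,-0.63,0,0,0,-0.0873,3.4],
  [-0.03,-0.63,0,0,0,-0.0873,3.4],
  [-0.03,-0.63,0,0,0,-0.0873,3.4],
  [-0.03,-0.63,0,0,0,-0.0873,3.4],
  [-0.03,-0.63,0,0,0,-0.0873,3.4],
  [-0.03,-0.63,0,0,0,-0.0873,3.4],
  [-0.03,-0.63,0,0,0,-0.0873,3.4],
  [-0.03,-0.63,0,0,0,-0.0873,3.4],
  [-0.03,-0.63,0,0,0,-0.0873,3.4],
])

```text
t: 22.45
eef_pos: [0.5767, -0.0137, 0.0671]
tcp_rot: [0.734, 0.679, 0.001, 0.002]
contact_force: [3.6, -2.0, -4.0]
width: 0.034
grip_force: 2.0
```

>>> step_arm([
  [-0.02,-0.5,0,0,0,-0.07,3.4],
  [-0.02,-0.4,0,0,0,-0.05,3.4],
  [0,-0.1,0,0,0,0,3.4],
  [0,0,0,0,0,0,3.4],
])

```text
t: 22.95
eef_pos: [0.5667, -0.0131, 0.0666]
tcp_rot: [0.693, 0.721, 0.001, 0.001]
contact_force: [4.4, 0.8, 2.7]
width: 0.0341
grip_force: 1.9
```

>>> step_arm([
  [-0.02,-0.3,0,0,0,-0.03,3.4],
  [0,-0.2,0,0,0,-0.03,3.4],
  [0,0,0,0,0,0,3.4],
])

```text
t: 23.32
eef_pos: [0.5605, -0.0134, 0.0651]
tcp_rot: [0.67, 0.742, 0.0, 0.0]
contact_force: [4.1, 0.1, 3.3]
width: 0.0338
grip_force: 2.0
```

>>> step_arm([
  [0,-0.2,0,0,0,-0.02,3.4],
  [0,0,0,0,0,0,3.4],
  [0,0,0,0,0,0,3.4],
])

```text
t: 23.7
eef_pos: [0.5583, -0.0135, 0.0647]
tcp_rot: [0.663, 0.748, -0.0, -0.0]
contact_force: [3.5, 1.1, 2.6]
width: 0.0339
grip_force: 1.7
```

>>> step_arm([
  [0,-0.2,0,0,0,-0.02,3.4],
  [0,-0.1,0,0,0,0,3.4],
  [0,0,0,0,0,0,3.4],
])

```text
t: 24.08
eef_pos: [0.5571, -0.0138, 0.0649]
tcp_rot: [0.655, 0.755, 0.001, 0.001]
contact_force: [13.9, 1.4, -2.8]
width: 0.0338
grip_force: 6.6
```

>>> step_arm([
  [0,-0.2,0,0,0,-0.02,3.4],
  [0,0,0,0,0,0,3.4],
])

```text
t: 24.32
eef_pos: [0.5568, -0.0143, 0.0651]
tcp_rot: [0.648, 0.762, 0.002, 0.002]
contact_force: [22.7, 0.8, -9.7]
width: 0.034
grip_force: 11.2
```

```bash
python3 - <<'E'
from h import *
s=state();print(s["eef_pos"],s["contact_force"],s["grip_force"])
T=camera("side");f=T["frame"];g=cv2.imread("pics/side0.png")[...,::-1]
for i in range(176,214): print(i,*[''.join('#' if p.sum()<150 else '+' if p.sum()<330 else '.' for p in q[i,275:330].astype(int)) for q in (g,f)])
E
```

```text
[ 0.5568 -0.0143  0.0651] [22.6919  0.8457 -9.6996] 11.198670566082
176 ++..................................................... ++....++++++####+............+###......................
177 ..+++++................................................ ..+++++++.++####+............++#+......................
178 .......+++++........................................... .......++++++##++............++++......................
179 ...........++..........++++............................ ...........++#+++.....+++++..++++......................
180 .............+......+++####+........................... ............+#++++.+++####+++++++......................
181 .............+...++++#######+.......................... ............+#++++++#######++++++......................
182 ..................++########+.......................... .............++++++##########++++......................
183 ...................+#########+......................... .............++++++##########++++......................
184 ....................+########+......................... ............+#+++++##########++++...........
[... 2675 characters left out ...]
++++
208 .....................+++++++++.....................++++ ++++++++++++++......+++++++........................++++
209 ....................++++++++++......................+++ ++++++++++++++......+++++++.........................+++
210 ....................++++++++#+.......................++ +++++++++++++.....+++++++++....++++.++++++...........++
211 ....................+++++++##+.......................++ +++++++++++++......+++++++.....++++++++++++..........++
212 ...................+++++++++++......................... ++++++++++++.........++........++++++++++++............
213 ................+++++++++++++.........+++++++.......... +++++++++++...................+++++++++++..............
```

The lever is tight at its stop, slightly past where it started. I'll release, retreat and check.

>>> step_arm([
  [0,0.2,0,0,0,0,3.4],
  [0,0.2,0,0,0,0,3.7],
  [0,0,0,0,0,0,5.2],
  [0,0,0,0,0,0,5.2],
  [0,0,-2,0,0,0,5.2],
  [0,0,-4,0,0,0,5.2],
  [0,0,-5,0,0,0,5.2],
  [-3,0,-2,0,0,0,5.2],
  [4,-4,0,0,0,0,5.2],
  [5,-2,0,0,0,0,5.2],
  [5,0,0,0,0,0,5.2],
  [5,0,0,0,0,0,5.2],
  [0,0,0,0,0,0,5.2],
  [0,0,0,0,0,0,5.2],
])

```text
t: 26.12
eef_pos: [0.4729, 0.1347, 0.196]
tcp_rot: [0.648, 0.762, 0.0, 0.001]
contact_force: [-0.6, 0.3, 0.4]
width: 0.0517
grip_force: 0.0
```

```bash
python3 - <<'E'
from h import *
im=[]
for n,(x0,y0,w,h) in (("side",(235,170,130,125)),("top",(250,160,130,125))):
    f=cv2.cvtColor(camera(n)["frame"],cv2.COLOR_RGB2BGR)[y0:y0+h,x0:x0+w];im.append(cv2.resize(f,(400,384),interpolation=cv2.INTER_CUBIC))
cv2.imwrite("pics/end.png",np.hstack(im));print(state()["contact_force"])
E
```

```text
[ 0.1365  0.0343 -0.5476]
```

View pics/end.png

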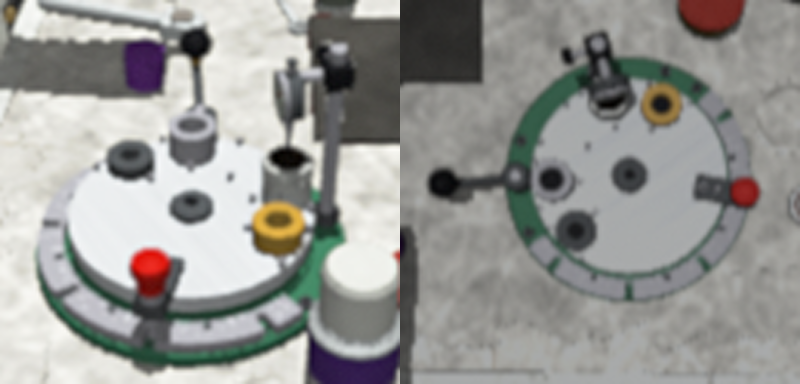

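The side panel shows the piston under the gauge at (287,175), all the parts in their nests and the knob down at (152,270). The top panel shows the lever closed with its ball at (443,183). I'm handing the job in.

```bash
python3 -c "
from workcell import *
print(finish_job())"
```

```text
the job is handed in; nothing more can be done
None
```

The job is handed in: the piston stands under the gauge, the index pin looks fully home in its notch in the camera views, and the clamp lever is back against its tight stop. It took about 26 s, and `finish_job()` gave no verdict.

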